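# Open the drip unit's valve with the loose T-key

## Task

Open the valve of the watering unit with its T-key: take the key out of the wooden block, put its shank down the valve neck and, with only light pressure, turn it until its flats find the slot of the stem and it drops fully home, collar on the rim. Then turn the valve open, so that the bar of the key lies along the pipe, and leave the key seated there. Never force the key while it is not in the slot, and leave the other things where they are.

Things in the scene. Friction and masses are not known exactly. Their poses are not given: they have to be found in the camera images.
- unit: Drip-irrigation head unit, fixed: grey pipe (40 mm, axis 58 mm above the bench) on a plywood board 130 x 460 x 18 mm, with ball valve, gauge (top 153 mm up, 150 mm from the neck) and black screen filter. Origin on the bench under the axis of the valve neck; y along the pipe towards gauge and filter, x across it, z up. The other end of the board is 150 mm from the neck.
- mouth (a point): Centre of the rim of the valve neck, 125 mm above the bench, on the neck's axis; axes as of unit. The neck is an upright grey plastic tube, 44 mm outside, with a plain round bore 21 mm wide, countersunk 2.5 mm, that guides the key's shank down to the valve stem.
- stem_top (a point): Point on the neck's axis 15 mm below the rim, centre of the brass stem's top; axes as of unit (not the stem's). A slot 10 mm wide crosses the stem, 22 mm deep: across the pipe (along x) when shut, along it (y) when open. From shut it turns counter-clockwise seen from above, a quarter turn, stop at each end; drag 0.15 N m. It starts 0.05 to 1.2 rad open; the angle is not measured.
- key: Loose steel T-key with black plastic bar, about 0.2 kg, 78 mm tall, upright. Origin: centre of the shank's lower end; z up to the bar, x along the bar. Shank 32 mm long, 20 mm round with two flats 9 mm apart, parallel to the bar (its 20 mm measure lies along the bar); end chamfered 0.5 mm. Half a turn gives the same fit. Play in the slot: about 3 degrees either way.
- key_seat (a point): Centre of the underside of the key's collar (36 mm across, 6 mm thick), 32 mm above the shank's lower end; axes as of key. Home in the valve, the collar rests on the rim (shank 17 mm into the slot); while the shank only stands on the stem, this point is 17 mm above the rim.
- key_bar (a point): Centre of the key's bar, 65 mm above the shank's lower end; axes as of key. The bar is 80 mm long (x), 14 mm wide (y) with flat sides, and reaches 13 mm above and below this point; below it is a rod 18 mm round, 14 mm long, down to the collar.
- block: Fixed wooden tool block, 75 x 180 x 50 mm, origin at the centre of its underside, y along its length. Two round holes, 24 mm wide and 37 mm deep, 50 mm either side of its centre along y; the key hangs by its collar in one of them (bar within 0.5 rad of the block's length), the dibber in the other.
- dibber: Small turned wooden dibber with a round knob, 86 mm tall, 36 mm wide at the collar, hanging in the other hole of the block; origin at its lower tip. To be left there.
- feed: White plastic bottle of plant feed, 68 mm wide, 170 mm tall, standing on the bench; origin at the centre of its underside. To be left there.
- pot: Terracotta plant pot, 104 mm wide, 90 mm tall, standing on the bench; origin at the centre of its underside. To be left there.
There are look-alikes about, which are no part of the job. Of the things that look like the key, the middle-sized one is meant.

How it is judged:
On the way, in this order (a step that is already met when the one before it is completed fails the run):
1. the key has dropped home in the slot: collar within 3 mm of the rim, within 3 mm of the axis, upright within 0.1 rad (z of key_seat in the frame of mouth below 0.003 m and horizontal distance between key_seat and mouth below 0.003 m and angle between key's own z axis and vertical below 0.1 rad), for 0.2 s.
2. the bar lies along the pipe within 0.16 rad (valve open) (angle between the x axis of key and the y axis of unit, either way round below 0.16 rad and z of key_seat in the frame of mouth below 0.004 m), for 0.2 s.
At the end, for the whole second after the job is handed in: The key stands released and at rest in the valve: collar within 3 mm of the rim and of the bore's axis, upright within 0.1 rad, its bar along the pipe within 0.16 rad (9 degrees); dibber, bottle and pot within 30 mm of where they were (all of step 1 and angle between the x axis of key and the y axis of unit, either way round below 0.16 rad and linear speed of key below 0.02 m/s and distance of each of dibber, feed, pot from where it was at the start of the episode below 0.03 m); the robot touches nothing.
It fails at once if the key is forced: more than 25 N between key and unit while its shank is not in the slot (collar more than 12 mm above the rim) (contact force between key and unit above 25 N and z of key_seat in the frame of mouth above 0.012 m).
It fails at once if dibber, bottle or pot is moved by more than 30 mm (distance of any of dibber, feed, pot from where it was at the start of the episode above 0.03 m).
It also fails if it takes over 64 s, if anything falls off the work surface, if the arm or the gripper's body presses on something with over 40 N, if the wrist force passes 120 N, or if a joint passes its speed limit or range.

## Robot

A 6-joint arm with a two-finger parallel gripper is mounted at the origin on the work surface. World frame = base frame: x ahead of the robot, y to its left, z up, the work surface at z = 0. Lengths are in m, angles in rad, forces in N, time in s.
With the tool pointing down it reaches from about 0.325 to 0.925 m from the base axis. Payload 3.1 kg.
Tool frame: the origin (TCP) lies midway between the tips of the shut fingers; the grasp point (between the pads) lies 19 mm behind it; z points along the fingers, y is the direction in which the jaws open and shut (so a half turn about z gives the same grasp; the last joint's range is limited). The gripper opens to 85 mm and grips with 20 to 120 N. Pads are 22 mm wide; open, the fingers measure 114 mm over their backs; the gripper's body (76 mm by 85 mm) begins 54 mm behind the grasp point. The pads swing forward as they close: fully open they stand 13 mm farther back than shut.
Start: joints at [-1.261, 0.217, 1.613, -0, 1.311, -0.112], TCP at [0.256, -0.57, 0.231] pointing down, gripper open.
Joint ranges: [-2.75, 2.75], [-0.78, 2.1], [0.31, 2.55], [-1.13, 4.27], [0.13, 2.63], [-2.58, 2.58]. Speed limits (rad/s): [2.79, 2.79, 3.14, 3.14, 3.14, 3.14].

## Interface

Orientations are given as [roll, pitch, yaw] about the fixed x, y, z axes, in that order (R = Rz(yaw) Ry(pitch) Rx(roll)).
In Python, from workcell import bot gives the robot as it stands. The module is installed in compiled form; this text tells all that it offers.
- The arm moves only by the shell command python3 -m inch 'ROWS' [FORCE]. ROWS is a JSON object of lists of equal length, an entry for each row: "translation": the shift along the tool's x, y, z in cm, a list of three; "angular": the turn, a rotation vector about the tool's x, y, z in degrees, a list of three; "claw": the closure in counts, from 0 (fully open) to 255 (shut). In form: {"translation": [[tx, ty, tz], ...], "angular": [[rx, ry, rz], ...], "claw": [claw, ...]}. A call has 1 to 10 rows; each row is the pose to reach, as a shift and turn from the pose commanded when the call began, along the tool's axes at that moment; what a row does not reach only later rows make up. A row lasts 1/10 s, in which the tool goes at most 50 mm and 8.59 degrees, less where a joint would pass 70% of its speed; a pose out of reach is approached as far as the arm can. A call with a gripper value outside its range is refused whole. The fingers move at their own pace and stop on an object; FORCE is the grip in N (left out, the last holds). Time passes only in rows, so rows that repeat a pose let the fingers close. It gives the time, the measured TCP pose, the force and the opening at its end, in the units of the state.
- bot.read_state(): the state, without advancing time (a new reading comes with each control period).
- bot.snapshot(name): name is "scene" or "top" or "wrist"; returns (picture, depth): 420x560x3 uint8, red, green, blue; 420x560 float32, m along the optical axis (not along the pixel's ray), 0 where there is no reading.
- bot.camera_params(name): a dict with "fx", "fy", "cx", "cy" (pixels), "k1" (the pictures are not rectified: a ray, as slopes to the right and down, at radius r is drawn at 1 + k1 r^2 times it, then the intrinsics apply), "rvec" (rotation vector, rad) and "tvec" (3), from world to camera coordinates, as OpenCV has them; the wrist camera has in their place "hand_eye" (4x4, takes a point from camera to tool coordinates, whose origin is the TCP and whose axes are the flange's). Camera axes: x right, y down, z forward; pixel columns grow to the right and rows downward; lengths in m; the calibration is good to about 2 mm. A picture is of the moment at which its call begins: read the wrist's pose just before it. camera_params takes no time and is no camera call.
- bot.job_done(): hands the job in, once; it reports no verdict.
Trained networks look in the newest picture that a camera, given by its name, has taken for a name from the list of things; names that differ only in an ending like _2 or _b are one class to them, and where a whole thing is asked for, a point or a joint stands for the part that bears it (a point fixed in the world has none). Each returns a list of dicts, best first, with "confidence" (0 to 1); they miss things now and then, are a little off and sometimes report something else, mostly with a low value. They report only what shows in the picture. A call takes as long as a camera call. They do not tell look-alikes from the thing itself.
- bot.look_for(target, camera): "at" ([x, y, z] in m, in world coordinates, good to about 4 mm: the middle of the surface that is visible of it).
- bot.trace(target, camera): "region" (420x560 bool, what is visible of it).
- bot.pinpoint(target, camera): "at" ([x, y, z] in m, in world coordinates, good to about 4 mm: a listed point, or the origin of a listed thing).
The state is a dict: "t": time; "joints": joint angles; "qd": joint speeds; "effort": joint torques, N m; "tcp_pos": TCP position; "tool_rot": TCP orientation; "contact_force": force on the tool from outside, world axes, zero at the start; "wrist_torque": the same for the moment, N m; "finger_gap": finger opening in m.
Only numpy, scipy, OpenCV 4.12 (cv2) and the standard library are available. Lean on these libraries where they do the work, as an engineer would, in place of code of your own. Each camera call takes 0.05 s, during which the arm holds its last target.

## Working session

There is one attempt and no reset: what is moved stays moved. The work goes in short steps, Python scripts to look and compute and a shell command to move; the robot and the scene stay as the last step left them, time stands still between calls to the robot, and variables do not carry over. Pictures are saved under pics/ and viewed, and the job is handed in when it is done.

```bash
mkdir -p pics
cat > h.py <<'E'
import numpy as np, cv2
from workcell import bot
from scipy.spatial.transform import Rotation as R
def T_cam(name, st=None):
    p=bot.camera_params(name)
    if name=='wrist':
        st=st or bot.read_state()
        T=np.eye(4); T[:3,:3]=R.from_euler('xyz',st['tool_rot']).as_matrix(); T[:3,3]=st['tcp_pos']
        return T@np.array(p['hand_eye'])
    W=np.eye(4); W[:3,:3]=cv2.Rodrigues(np.array(p['rvec'],float))[0]; W[:3,3]=np.array(p['tvec']).ravel()
    return np.linalg.inv(W)
def cloud(name,depth,T):
    p=bot.camera_params(name)
    v,u=np.mgrid[:420,:560].astype(float)
    xd=(u-p['cx'])/p['fx'];yd=(v-p['cy'])/p['fy']
    x,y=xd.copy(),yd.copy()
    for _ in range(8):
        s=1+p['k1']*(x*x+y*y); x=xd/s;y=yd/s
    P=np.stack([x*depth,y*depth,depth,np.ones_like(depth)],-1)
    W=(P@T.T)[...,:3]; W[depth<=0]=np.nan
    return W
def proj(name,X,T):
    p=bot.camera_params(name)
    c=np.linalg.inv(T)@np.append(X,1); x,y=c[0]/c[2],c[1]/c[2]; s=1+p['k1']*(x*x+y*y)
    return p['fx']*x*s+p['cx'],p['fy']*y*s+p['cy']
def save(n,im): cv2.imwrite('pics/'+n,cv2.cvtColor(im,cv2.COLOR_RGB2BGR))
E
python3 - <<'E'
from h import *
st=bot.read_state(); print(st)
for c in ['scene','top']:
    im,d=bot.snapshot(c); save(c+'0.png',im); np.savez(c+'0.npz',im=im,d=d,T=T_cam(c))
    for t in ['key','key_bar','mouth','unit','block','dibber']:
        print(c,t,[(np.round(r['at'],4).tolist(),round(r['confidence'],2)) for r in bot.pinpoint(t,c)])
E
```

```text
{'t': 0.0, 'joints': array([-1.26118296e+00,  2.17761449e-01,  1.61495144e+00,  3.59528166e-05,
        1.31124186e+00, -1.12242662e-01]), 'qd': array([-6.21100914e-04, -8.23984985e-04,  8.38106248e-04,  1.59052165e-03,
        6.40483858e-05, -6.11082726e-04]), 'effort': array([-1.06458738e-03, -3.96843266e+01, -3.03853941e+01, -1.83247271e-04,
        9.69747343e-03, -3.29471916e-06]), 'tcp_pos': array([ 0.25566726, -0.56943068,  0.22995468]), 'tool_rot': array([-3.13924932e+00, -2.99078916e-04,  4.21846412e-01]), 'contact_force': array([ 0.69754878, -0.54589275,  0.05223851]), 'wrist_torque': array([ 0.03630736, -0.02148133,  0.04155262]), 'finger_gap': 0.08540683513760325}
scene key [([0.5084, -0.2427, 0.0217], 0.87), ([0.407, -0.2639, -0.0], 0.75), ([0.3749, -0.1314, -0.0038], 0.63)]
scene key_bar [([0.373, -0.1318, 0.084], 0.75), ([0.509, -0.2459, 0.0806], 0.73), ([0.4048, -0.2647, 0.0497], 0.6)]
scene mouth [([0.5625, 0.0724, 0.1259], 0.9)]
scene unit [([0.561, 0.0759, -0.0026], 0.95)]
scene block [([0.5081, -0.2934, -0.0026], 0.93)]
scene dibber [([0.5103, -0.3474, 0.0189], 0.84)]
top key [([0.5057, -0.2472, 0.0165], 0.79), ([0.3756, -0.1309, 0.0003], 0.67), ([0.4029, -0.2631, 0.0014], 0.64)]
top key_bar [([0.3729, -0.1349, 0.0853], 0.69), ([0.4078, -0.2681, 0.0472], 0.67), ([0.5084, -0.2431, 0.0846], 0.62)]
top mouth [([0.5606, 0.0719, 0.1252], 0.56)]
top unit [([0.5552, 0.075, 0.0014], 0.86)]
top block [([0.5096, -0.2944, -0.0009], 0.96)]
top dibber [([0.5122, -0.3457, 0.0178], 0.84)]
```

View pics/scene0.png

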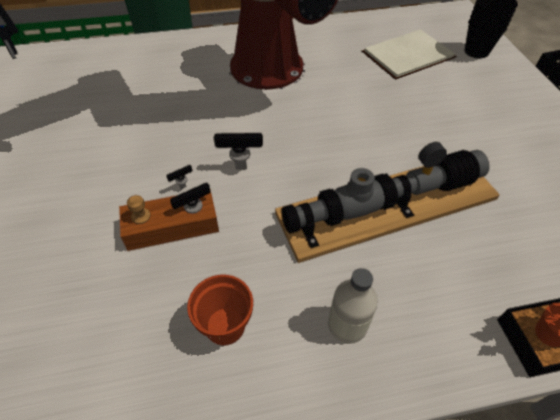

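View pics/top0.png

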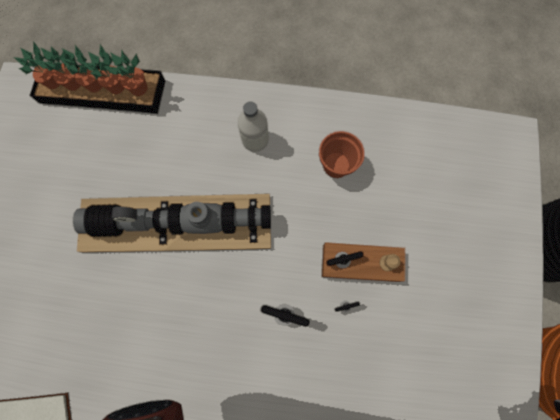

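Three T-keys show in the scene view: a large one on the bench (240,142), a tiny one on the bench (180,175), and one in the block (190,196). The one in the block is middle-sized and hangs by its collar in a block hole, so it should be the one meant. I'll check that by size and with a crop.

Run:
```python
from h import *
for c in ['top','scene']:
    z=np.load(c+'0.npz'); W=cloud(c,z['d'],z['T']); im=z['im'].astype(int)
    dark=(im.max(-1)<60)
    for n,x,y,lo in [('mid',.508,-.244,.065),('big',.373,-.133,.06),('small',.405,-.265,.03)]:
        m=dark&(np.hypot(W[...,0]-x,W[...,1]-y)<.075)&(W[...,2]>lo)&(W[...,2]<.13)
        P=W[m]; 
        if len(P)<5: print(c,n,len(P));continue
        r=cv2.minAreaRect(P[:,:2].astype(np.float32)); 
        u,s,vt=np.linalg.svd(P[:,:2]-P[:,:2].mean(0),full_matrices=False)
        a=np.arctan2(vt[0,1],vt[0,0])%np.pi
        print(c,n,len(P),np.round(r[0],4),np.round(r[1],4),'ang',round(a,3),'ztop',np.round(np.percentile(P[:,2],[5,50,95]),4))
    # rim
    m=(np.hypot(W[...,0]-.561,W[...,1]-.073)<.04)&(W[...,2]>.119)&(W[...,2]<.131)
    P=W[m]; print(c,'rim',len(P),cv2.minEnclosingCircle(P[:,:2].astype(np.float32)),np.median(P[:,2]))
    # board
    m=(np.hypot(W[...,0]-.56,W[...,1]-.15)<.35)&(abs(W[...,2]-.018)<.004)&(W[...,0]>.45)&(W[...,1]>-.12)
    P=W[m];r=cv2.minAreaRect(P[:,:2].astype(np.float32)); print(c,'board',len(P),r)
    m=(W[...,2]>.046)&(W[...,2]<.055)&(np.hypot(W[...,0]-.51,W[...,1]+.294)<.12)
    P=W[m];print(c,'block',cv2.minAreaRect(P[:,:2].astype(np.float32)))
z=np.load('scene0.npz')
save('crop0.png',cv2.resize(z['im'][120:260,110:290],None,fx=4,fy=4,interpolation=cv2.INTER_CUBIC))
```

```text
top mid 253 [ 0.5048 -0.244 ] [0.02   0.0759] ang 1.939 ztop [0.0714 0.0942 0.0969]
top big 426 [ 0.3747 -0.1341] [0.0985 0.026 ] ang 1.389 ztop [0.07   0.0997 0.1021]
top small 98 [ 0.4065 -0.2643] [0.0121 0.0515] ang 1.946 ztop [0.0512 0.0544 0.0564]
top rim 291 ((0.5598941445350647, 0.07245934754610062), 0.022537153214216232) 0.12396754474796667
top board 5133 ((0.6924877166748047, 0.17361684143543243), (0.42303091287612915, 0.4594052731990814), 8.222228050231934)
top block ((0.473699688911438, -0.2964751720428467), (0.14586514234542847, 0.180532768368721), 3.1100685596466064)
scene mid 514 [ 0.5107 -0.2431] [0.0166 0.0773] ang 1.948 ztop [0.0703 0.0888 0.0975]
scene big 693 [ 0.3794 -0.1331] [0.0984 0.0182] ang 1.396 ztop [0.0689 0.0909 0.1028]
scene small 194 [ 0.409  -0.2641] [0.0108 0.053 ] ang 1.953 ztop [0.0369 0.0494 0.0568]
scene rim 336 ((0.5580186247825623, 0.07480363547801971), 0.023954635486006737) 0.12548646345345993
scene board 5205 ((0.6396795511245728, 0.12637265026569366), (0.4678962826728821, 0.41786128282546997), 73.34693908691406)
scene block ((0.47506076097488403, -0.29540935158729553), (0.1460920125246048, 0.17957675457000732), 2.8873705863952637)
```

View pics/crop0.png

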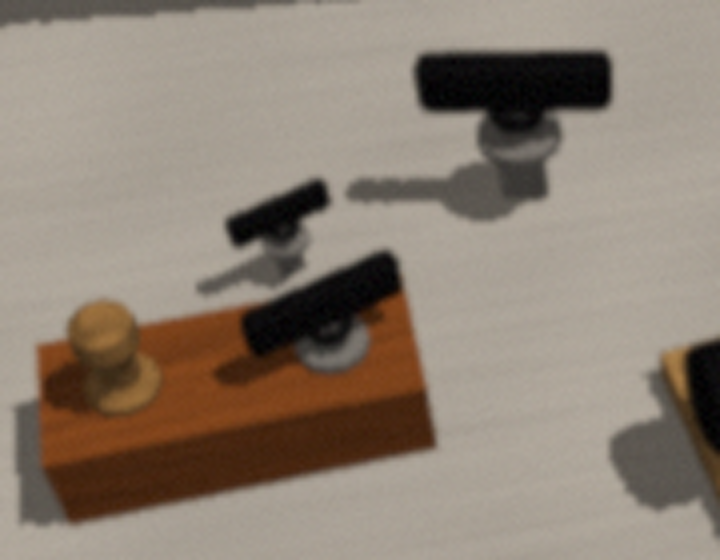

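The block key measures about 77 x 15 mm with its top at 96 mm, which matches 18 + 78 mm. The big one is 98 mm long and the small one 52 mm, so the block key is confirmed. Next I'll get the unit's yaw.

```bash
python3 - <<'E'
from h import *
for c in ['top','scene']:
    z=np.load(c+'0.npz'); W=cloud(c,z['d'],z['T']); im=z['im'].astype(int)
    r=bot.snapshot(c); t=bot.trace('unit',c)[0]['region']
    warm=(im[...,0]-im[...,2]>35)
    m=t&warm&(abs(W[...,2]-.018)<.006); P=W[m][:,:2].astype(np.float32)
    r=cv2.minAreaRect(P); print(c,len(P),r, np.median(W[m][:,2]))
    # pipe crest: points higher than .065, <.1
    m=t&(W[...,2]>.068)&(W[...,2]<.1); P=W[m]
    k=[(y,P[abs(P[:,1]-y)<.005][:,0].mean()) for y in np.arange(-.06,.3,.01) if (abs(P[:,1]-y)<.005).sum()>8]
    k=np.array(k); l=np.polyfit(k[:,0],k[:,1],1); print('pipe slope dx/dy',l, 'x at .073',np.polyval(l,.073))
    m=(np.hypot(W[...,0]-.561,W[...,1]-.073)<.03)&(W[...,2]>.120)&(W[...,2]<.131)
    q=W[m]; 
    # ring fit: annulus mid
    from scipy.optimize import least_squares
    f=lambda p:(np.hypot(q[:,0]-p[0],q[:,1]-p[1])-p[2])
    s=least_squares(f,[.56,.073,.016],loss='soft_l1',f_scale=.003); print('ring',s.x,len(q))
    for _ in range(1):
        bot_m=[(np.round(r['at'],4).tolist(),round(r['confidence'],2)) for r in bot.pinpoint('mouth',c)]; print(bot_m)
print(bot.camera_params('wrist'))
E
python3 -m inch '{"translation":[[36.4,-19.4,3],[36.4,-19.4,3],[36.4,-19.4,3],[36.4,-19.4,3],[36.4,-19.4,3],[36.4,-19.4,3],[36.4,-19.4,3],[36.4,-19.4,3],[36.4,-19.4,3],[36.4,-19.4,3]],"angular":[[0,0,-87.3],[0,0,-87.3],[0,0,-87.3],[0,0,-87.3],[0,0,-87.3],[0,0,-87.3],[0,0,-87.3],[0,0,-87.3],[0,0,-87.3],[0,0,-87.3]],"claw":[0,0,0,0,0,0,0,0,0,0]}'
```

```text
top 4631 ((0.5476044416427612, 0.15226010978221893), (0.1303688883781433, 0.45801639556884766), 8.68759536743164) 0.017087381351727604
pipe slope dx/dy [-0.16692962  0.5668704 ] x at .073 0.5546845366244961
ring [0.55961887 0.07233992 0.01746999] 285
[([0.5622, 0.0692, 0.1241], 0.97)]
scene 4959 ((0.5482378602027893, 0.15400445461273193), (0.13171443343162537, 0.4624049961566925), 8.579764366149902) 0.018065598774966274
pipe slope dx/dy [-0.14530999  0.57995499] x at .073 0.5693473642333307
ring [0.56004591 0.07303714 0.0176365 ] 323
[([0.5592, 0.0744, 0.1287], 0.79)]
{'fx': 336.3461537603795, 'fy': 336.3461537603795, 'cx': 280.6572305686397, 'cy': 210.09729980368851, 'k1': -0.0769673947164915, 'hand_eye': array([[ 3.87242222e-04, -9.58399056e-01, -2.85431425e-01,
         7.19709699e-02],
       [ 9.99999593e-01,  1.38462466e-04,  8.91772051e-04,
         1.16107721e-03],
       [-8.15151953e-04, -2.85431654e-01,  9.58398720e-01,
        -1.43383005e-01],
       [ 0.00000000e+00,  0.00000000e+00,  0.00000000e+00,
         1.00000000e+00]])}
t: 2.0
tcp_pos: [0.51, -0.2415, 0.2011]
tool_rot: [3.141, -0.001, 1.932]
contact_force: [-0.6, -0.8, -1.3]
finger_gap: 0.0852
```

Run:
```python
from h import *
st=bot.read_state(); im,d=bot.snapshot('wrist'); T=T_cam('wrist',st); save('w1.png',im)
W=cloud('wrist',d,T); dark=im.max(-1)<60
m=dark&(np.hypot(W[...,0]-.508,W[...,1]+.244)<.06)&(W[...,2]>.09)&(W[...,2]<.105)
P=W[m];print(len(P),cv2.minAreaRect(P[:,:2].astype(np.float32)),np.median(P[:,2]))
u,s,vt=np.linalg.svd(P[:,:2]-P[:,:2].mean(0),full_matrices=False);print(np.arctan2(vt[0,1],vt[0,0])%np.pi)
print(st['tcp_pos'],st['tool_rot'])
print([(r['at'],r['confidence']) for r in bot.pinpoint('key_bar','wrist')])
```

```text
1648 ((0.5056228041648865, -0.2449304461479187), (0.01380180474370718, 0.07898338884115219), 21.863109588623047) 0.09617847106767358
1.9528864115471416
[ 0.50995867 -0.24148233  0.20108432] [ 3.14123114e+00 -6.66633398e-04  1.93239023e+00]
[([0.4105, -0.266, 0.044], 0.66), ([0.5055, -0.248, 0.082], 0.59)]
```

View pics/w1.png

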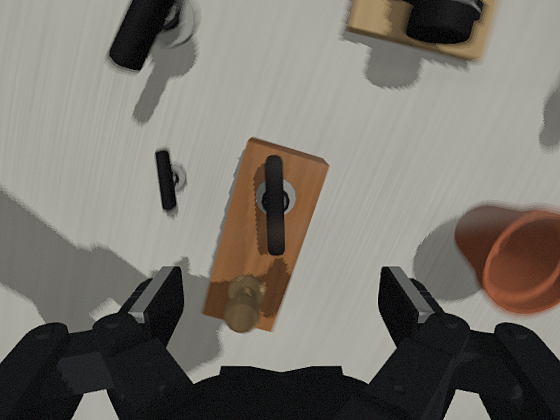

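```bash
python3 -m inch '{"translation":[[-0.16,-0.53,3],[-0.16,-0.53,6],[-0.16,-0.53,9],[-0.16,-0.53,9],[-0.16,-0.53,9],[-0.16,-0.53,9]],"angular":[[0,0,-1.2],[0,0,-1.2],[0,0,-1.2],[0,0,-1.2],[0,0,-1.2],[0,0,-1.2]],"claw":[60,60,60,60,60,60]}' 40; python3 -c "
from h import *
print(bot.read_state())"
```

```text
t: 2.7
tcp_pos: [0.5054, -0.2487, 0.1134]
tool_rot: [3.14, 0.003, 1.941]
contact_force: [0.7, 0.1, 0.4]
finger_gap: 0.0652
{'t': 2.7, 'joints': array([-5.81895141e-01,  2.15707363e-01,  1.85329687e+00, -4.01880422e-05,
        1.06895211e+00, -9.52251065e-01]), 'qd': array([ 0.0030945 , -0.0112819 , -0.00998781, -0.00025878, -0.00104598,
       -0.00493642]), 'effort': array([-1.94357074e-02, -3.50328577e+01, -2.58964723e+01, -1.89026890e-03,
        4.11956361e-02,  7.65329140e-03]), 'tcp_pos': array([ 0.50542928, -0.24873495,  0.11343475]), 'tool_rot': array([3.13951289e+00, 2.98305203e-03, 1.94116842e+00]), 'contact_force': array([0.7256341 , 0.14505927, 0.37149622]), 'wrist_torque': array([-0.03457691, -0.03076862,  0.02266483]), 'finger_gap': 0.06521293580076784}
```

```bash
python3 -m inch '{"translation":[[0.35,0.1,2],[0.35,0.1,3.9],[0.35,0.1,3.9],[0.35,0.1,3.9]],"angular":[[0,0,-0.7],[0,0,-0.7],[0,0,-0.7],[0,0,-0.7]],"claw":[60,60,60,60]}' 40
python3 - <<'E'
from h import *
st=bot.read_state(); im,d=bot.snapshot('wrist'); T=T_cam('wrist',st); save('w2.png',im)
print(st['tcp_pos'],st['tool_rot'],st['contact_force'])
E
```

```text
t: 3.1
tcp_pos: [0.5047, -0.2445, 0.0738]
tool_rot: [3.14, 0.002, 1.955]
contact_force: [-0.4, -0.5, -0.4]
finger_gap: 0.0653
[ 0.50471522 -0.24453169  0.07383929] [3.14036635e+00 1.74767140e-03 1.95454389e+00] [-0.44415205 -0.52844483 -0.37836401]
```

View pics/w2.png

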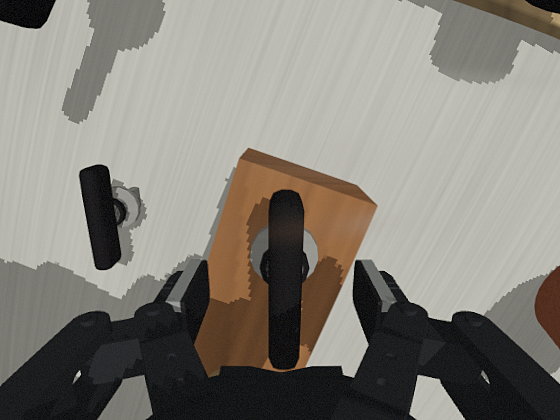

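The bar lies upright in the image from (286,195) to (284,365), centred between the open pads. I'll close on it and lift.

```bash
python3 -m inch '{"translation":[[0,0,0],[0,0,0],[0,0,0],[0,0,0],[0,0,0],[0,0,0],[0,0,0],[0,0,0]],"angular":[[0,0,0],[0,0,0],[0,0,0],[0,0,0],[0,0,0],[0,0,0],[0,0,0],[0,0,0]],"claw":[255,255,255,255,255,255,255,255]}' 50
python3 -m inch '{"translation":[[0,0,-0.5],[0,0,-1.5],[0,0,-4],[0,0,-8],[0,0,-12],[0,0,-12],[0,0,-12],[0,0,-12]],"angular":[[0,0,0],[0,0,0],[0,0,0],[0,0,0],[0,0,0],[0,0,0],[0,0,0],[0,0,0]],"claw":[255,255,255,255,255,255,255,255]}'
 python3 - <<'E'
from h import *
st=bot.read_state(); im,d=bot.snapshot('wrist'); T=T_cam('wrist',st); save('w3.png',im)
print(st)
E
```

```text
t: 3.95
tcp_pos: [0.5043, -0.2441, 0.073]
tool_rot: [3.141, 0.001, 1.955]
contact_force: [0.9, 1.0, 5.4]
finger_gap: 0.0129
t: 4.75
tcp_pos: [0.5021, -0.2429, 0.1902]
tool_rot: [-3.139, -0.004, 1.955]
contact_force: [0.8, -0.3, -2.8]
finger_gap: 0.0131
{'t': 4.75, 'joints': array([-5.76336415e-01,  1.17019150e-01,  1.80819392e+00, -9.55887232e-05,
        1.22104819e+00, -9.60447492e-01]), 'qd': array([-0.00215755,  0.01712695,  0.01401842, -0.00046372, -0.00502425,
        0.00051237]), 'effort': array([-1.27283513e-02, -3.66718304e+01, -3.14627409e+01, -2.06676188e-03,
       -4.39155009e-02, -2.70015528e-05]), 'tcp_pos': array([ 0.50211516, -0.24289383,  0.19016498]), 'tool_rot': array([-3.13884335, -0.0037743 ,  1.95493518]), 'contact_force': array([ 0.77949199, -0.30957154, -2.80606174]), 'wrist_torque': array([0.00958853, 0.07604793, 0.0605512 ]), 'finger_gap': 0.013109429536317774}
```

View pics/w3.png

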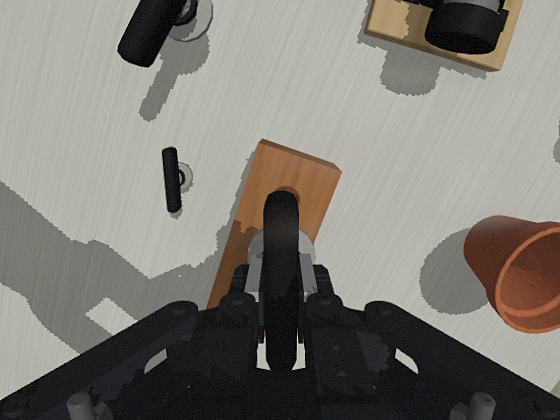

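```bash
python3 -m inch '{"translation":[[0,0,-2.5],[29.75,9.65,-2.5],[29.75,9.65,-2.5],[29.75,9.65,-2.5],[29.75,9.65,-2.5],[29.75,9.65,-2.5],[29.75,9.65,-2.5],[29.75,9.65,-2.5],[29.75,9.65,-2.5],[29.75,9.65,-2.5]],"angular":[[0,0,8],[0,0,109],[0,0,109],[0,0,109],[0,0,109],[0,0,109],[0,0,109],[0,0,109],[0,0,109],[0,0,109]],"claw":[255,255,255,255,255,255,255,255,255,255]}'
```

```text
t: 5.8
tcp_pos: [0.4797, 0.0696, 0.2148]
tool_rot: [-3.139, 0.004, 0.543]
contact_force: [1.5, -0.3, -2.4]
finger_gap: 0.0129
```

```bash
python3 -m inch '{"translation":[[0,0,0],[0,0,0],[0,0,0],[0,0,0],[0,0,0]],"angular":[[0,0,8],[0,0,16],[0,0,24],[0,0,28.2],[0,0,28.2]],"claw":[255,255,255,255,255]}'
cat > m.py <<'E'
from h import *
import sys
from scipy.optimize import least_squares
st=bot.read_state(); im,d=bot.snapshot('wrist'); T=T_cam('wrist',st); save(sys.argv[1],im)
W=cloud('wrist',d,T)
print(st['tcp_pos'],st['tool_rot'],st['contact_force'],st['wrist_torque'])
q=W[(np.hypot(W[...,0]-.560,W[...,1]-.073)<.03)&(W[...,2]>.120)&(W[...,2]<.131)]
f=lambda p:(np.hypot(q[:,0]-p[0],q[:,1]-p[1])-p[2])
print('ring',least_squares(f,[.56,.073,.016],loss='soft_l1',f_scale=.003).x,len(q),cv2.minEnclosingCircle(q[:,:2].astype(np.float32)),np.median(q[:,2]))
print([(np.round(r['at'],4),r['confidence']) for r in bot.pinpoint('mouth','wrist')])
print([(np.round(r['at'],4),r['confidence']) for r in bot.pinpoint('key_seat','wrist')])
print([(np.round(r['at'],4),r['confidence']) for r in bot.pinpoint('key','wrist')])
E
python3 m.py w4.png
python3 - <<'E'
from h import *
im,d=bot.snapshot('scene'); save('s4.png',cv2.resize(im[120:260,240:420],None,fx=4,fy=4))
np.savez('s4.npz',im=im,d=d,T=T_cam('scene'))
im,d=bot.snapshot('top'); np.savez('t4.npz',im=im,d=d,T=T_cam('top'))
for n in ['key','key_bar','key_seat']: print(n,[(np.round(r['at'],4),r['confidence']) for r in bot.pinpoint(n,'scene')])
E
```

```text
t: 6.3
tcp_pos: [0.4802, 0.0681, 0.215]
tool_rot: [-3.141, 0.005, 0.054]
contact_force: [0.1, 0.2, -3.2]
finger_gap: 0.013
[0.48020296 0.06806077 0.21502929] [-3.1414011   0.00468049  0.05364672] [ 0.11896211  0.22193172 -3.21985671] [-0.01082246 -0.00589519 -0.00584628]
ring [0.55960971 0.07314479 0.01692918] 2791 ((0.5596611499786377, 0.0731426402926445), 0.022266516461968422) 0.12567807567357306
[(array([0.56  , 0.0764, 0.1258]), 0.56)]
[(array([ 0.3702, -0.1329,  0.0474]), 0.79)]
[(array([ 0.3773, -0.1341,  0.0014]), 0.95), (array([0.4782, 0.0684, 0.16  ]), 0.94), (array([ 0.4065, -0.2667, -0.0009]), 0.71)]
key [(array([0.4804, 0.0721, 0.1606]), 0.96), (array([ 0.374 , -0.1321, -0.005 ]), 0.71), (array([ 0.4085, -0.2637,  0.0014]), 0.57)]
key_bar [(array([ 0.3712, -0.131 ,  0.0838]), 0.82), (array([0.4832, 0.068 , 0.2207]), 0.62), (array([ 0.4067, -0.259 ,  0.0468]), 0.52), (array([ 0.7836, -0.0112,  0.0022]), 0.33)]
key_seat [(array([ 0.3797, -0.1314,  0.0405]), 0.81), (array([0.4799, 0.0665, 0.1951]), 0.67), (array([ 5.084e-01, -2.914e-01,  4.000e-04]), 0.51)]
```

View pics/w4.png

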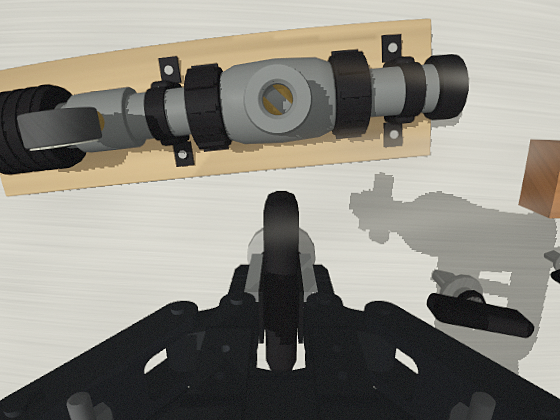

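View pics/s4.png

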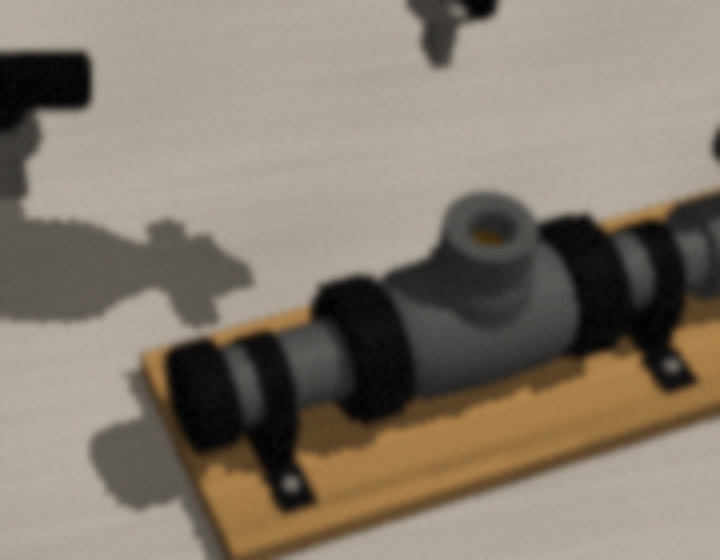

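Run:
```python
from h import *
st=bot.read_state(); im,d=bot.snapshot('wrist'); T=T_cam('wrist',st)
c=im[50:150,225:330]; save('bore.png',cv2.resize(np.clip(c.astype(float)*1.5,0,255).astype(np.uint8),None,fx=5.5,fy=5.5,interpolation=cv2.INTER_CUBIC))
W=cloud('wrist',d,T)
tx=R.from_euler('xyz',st['tool_rot']).as_matrix(); L=(W-st['tcp_pos'])@tx
m=(im.max(-1)<60)&(abs(L[...,1])<.012)&(abs(L[...,0])<.06)&(L[...,2]>-.05)&(L[...,2]<-.01)
P=L[m]; print('tool-frame bar top', len(P), P.min(0),P.max(0),np.median(P,0))
# collar top (light grey) 
m=(im.min(-1)>80)&(abs(L[...,1])<.03)&(abs(L[...,0])<.03)&(L[...,2]>0)&(L[...,2]<.03)
P=L[m]; print('collar', len(P), P.min(0),P.max(0),np.median(P,0), cv2.minEnclosingCircle(P[:,:2].astype(np.float32)))
# scene/top key: world
for c in ['s4','t4']:
    z=np.load(c+'.npz'); W=cloud('scene' if c=='s4' else 'top',z['d'],z['T'])
    m=(np.hypot(W[...,0]-.48,W[...,1]-.068)<.018)&(W[...,2]>.155)&(W[...,2]<.192)
    P=W[m];print(c,len(P),P.min(0) if len(P) else '',P.max(0) if len(P) else '')
```

```text
tool-frame bar top 6540 [-0.03916107 -0.01199878 -0.04998345] [ 0.03973931  0.01197018 -0.01007738] [ 0.00385244  0.00115188 -0.02346442]
collar 662 [-0.0042747  -0.01613306  0.014224  ] [0.01467855 0.01933102 0.02236229] [0.00632346 0.01072665 0.01620233] ((0.0006198868504725397, 0.0016782220918685198), 0.01791387051343918)
s4 79 [0.46998136 0.06218486 0.16338976] [0.4901501  0.07271878 0.18781173]
t4 0
```

View pics/bore.png

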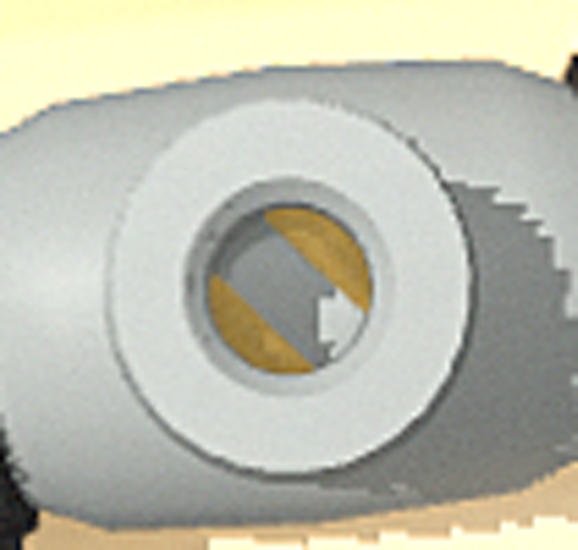

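Run:
```python
from h import *
st=bot.read_state(); im,d=bot.snapshot('wrist'); T=T_cam('wrist',st)
W=cloud('wrist',d,T)
tx=R.from_euler('xyz',st['tool_rot']).as_matrix(); L=(W-st['tcp_pos'])@tx
m=(abs(L[...,1])<.012)&(abs(L[...,0])<.06)&(abs(L[...,2]+.0232)<.002)&(L[...,0]>.015)
P=L[m]; print('bar top',len(P),cv2.minAreaRect(P[:,:2].astype(np.float32)),np.median(P,0))
r=W-np.array([.5597,.0731,0]); rr=np.hypot(r[...,0],r[...,1])
i=im.astype(int); br=(i[...,0]-i[...,2]>40)&(rr<.011)
P=r[br]; print('brass',len(P),P.min(0),P.max(0),np.median(P,0))
# angle: brass 2 blobs; classify by sign & direction normal = centroid difference
n,lab=cv2.connectedComponents(br.astype(np.uint8))
cs=[r[lab==k][:,:2].mean(0) for k in range(1,n) if (lab==k).sum()>15]; print(cs)
# fit slot orientation: maximise gap |n.p|
best=[]
for a in np.arange(0,np.pi,.02):
    nn=np.array([-np.sin(a),np.cos(a)]); s=P[:,:2]@nn
    pos=s[s>0];neg=s[s<=0]
    if len(pos)>10 and len(neg)>10: best.append((np.percentile(pos,5)-np.percentile(neg,95),a))
best.sort(); print(best[-6:])
```

```text
bar top 1753 ((0.026999397203326225, 0.0013118879869580269), (0.012842977419495583, 0.023919204249978065), 89.47476196289062) [ 0.02728855  0.00115487 -0.02334996]
brass 297 [-0.01012308 -0.01007349  0.0944663 ] [0.01014108 0.0103107  0.1124058 ] [ 0.00081697 -0.00017961  0.11067575]
[array([ 0.00543963, -0.00427743]), array([-0.00549788,  0.00460002])]
[(np.float64(0.009885978722464847), np.float64(0.9400000000000001)), (np.float64(0.009898140726674217), np.float64(0.84)), (np.float64(0.009962902426779706), np.float64(0.88)), (np.float64(0.00997503543903587), np.float64(0.86)), (np.float64(0.009992878951335576), np.float64(0.9)), (np.float64(0.01004014131690568), np.float64(0.92))]
```

The bore crop shows the brass stem with its slot running from upper left to lower right, at about 0.9 rad in world axes (0.75 rad open). I'll align the bar to that and re-measure the mouth in the same tool orientation.

```bash
python3 -m inch '{"translation":[[2.67,5.91,0],[2.67,5.91,0],[2.67,5.91,0],[2.67,5.91,0],[2.67,5.91,0],[2.67,5.91,0],[2.67,5.91,0],[2.67,5.91,0]],"angular":[[0,0,-8.5],[0,0,-17],[0,0,-25.5],[0,0,-34],[0,0,-42.5],[0,0,-48.5],[0,0,-48.5],[0,0,-48.5]],"claw":[255,255,255,255,255,255,255,255]}'
cat > m2.py <<'E'
from h import *
import sys
from scipy.optimize import least_squares
st=bot.read_state(); im,d=bot.snapshot('wrist'); T=T_cam('wrist',st); save(sys.argv[1],im)
W=cloud('wrist',d,T)
tx=R.from_euler('xyz',st['tool_rot']).as_matrix(); L=(W-st['tcp_pos'])@tx
print(st['tcp_pos'],st['tool_rot'],st['contact_force'])
m=(abs(L[...,1])<.012)&(abs(L[...,0])<.06)&(abs(L[...,2]+.0232)<.002)&(L[...,0]>.015)
P=L[m]; print('bar top',len(P),cv2.minAreaRect(P[:,:2].astype(np.float32)),P.max(0))
sel=(np.hypot(W[...,0]-.560,W[...,1]-.073)<.03)&(W[...,2]>.120)&(W[...,2]<.131)
for q,n in ((W[sel],'world'),(L[sel],'tool')):
    x0=[*np.median(q[:,:2],0),.016]
    print('ring',n,least_squares(lambda p:(np.hypot(q[:,0]-p[0],q[:,1]-p[1])-p[2]),x0,loss='soft_l1',f_scale=.003).x,np.median(q[:,2]),cv2.minEnclosingCircle(q[:,:2].astype(np.float32)))
c=W[sel].mean(0); r=W-c; rr=np.hypot(r[...,0],r[...,1])
i=im.astype(int); br=(i[...,0]-i[...,2]>40)&(rr<.011)
P=r[br]; best=[]
for a in np.arange(0,np.pi,.02):
    nn=np.array([-np.sin(a),np.cos(a)]); s=P[:,:2]@nn
    pos=s[s>0];neg=s[s<=0]
    if len(pos)>10 and len(neg)>10: best.append((np.percentile(pos,5)-np.percentile(neg,95),a))
best.sort(); print(len(P),best[-5:])
v,u=np.where(sel); v,u=int(v.mean()),int(u.mean()); c=im[max(v-55,0):v+55,max(u-55,0):u+55]
save('c'+sys.argv[1],cv2.resize(np.clip(c.astype(float)*1.5,0,255).astype(np.uint8),None,fx=5,fy=5,interpolation=cv2.INTER_CUBIC))
E
python3 m2.py w5.png
```

```text
t: 7.65
tcp_pos: [0.5116, 0.0105, 0.2173]
tool_rot: [3.142, -0.0, 0.898]
contact_force: [-0.4, -1.1, -2.4]
finger_gap: 0.0131
[0.51159552 0.01050107 0.2173345 ] [ 3.14155459e+00 -4.90821127e-05  8.97684035e-01] [-0.35281415 -1.13839348 -2.41382392]
bar top 1688 ((0.02647889405488968, 0.0008497666567564011), (0.022990943863987923, 0.01280735433101654), 0.9559787511825562) [ 0.03799456  0.00721612 -0.02120312]
ring world [0.55959044 0.07312633 0.01694278] 0.12559426060069157 ((0.5595647692680359, 0.073244109749794), 0.022253187373280525)
ring tool [ 0.07888237 -0.00151897  0.01694278] 0.09174410401279406 ((0.0789584293961525, -0.0016124066896736622), 0.022253287956118584)
277 [(np.float64(0.010209008848706354), np.float64(0.9400000000000001)), (np.float64(0.010300145727521578), np.float64(0.86)), (np.float64(0.010425748685658095), np.float64(0.92)), (np.float64(0.01051458257868548), np.float64(0.88)), (np.float64(0.01063779103356809), np.float64(0.9))]
```

View pics/cw5.png

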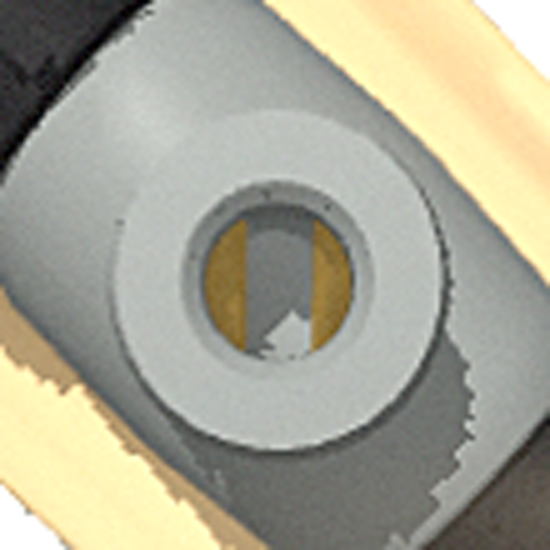

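```bash
python3 -m inch '{"translation":[[4,-0.1,0],[7.9,-0.2,0],[7.9,-0.2,0],[7.9,-0.2,1],[7.9,-0.2,2],[7.9,-0.2,2],[7.9,-0.2,2]],"angular":[[0,0,0],[0,0,0],[0,0,0],[0,0,0],[0,0,0],[0,0,0],[0,0,0]],"claw":[255,255,255,255,255,255,255]}'
cat > s.py <<'E'
from h import *
import sys
st=bot.read_state(); print(st['tcp_pos'],st['tool_rot'],st['contact_force'])
im,d=bot.snapshot('scene'); save(sys.argv[1],cv2.resize(im[110:250,280:460],None,fx=4,fy=4,interpolation=cv2.INTER_CUBIC))
for n in ['key','key_seat']: print(n,[(np.round(r['at'],4),r['confidence']) for r in bot.pinpoint(n,'scene') if r['at'][2]>.05])
E
python3 s.py s6.png
```

```text
t: 8.4
tcp_pos: [0.558, 0.0729, 0.1962]
tool_rot: [-3.14, 0.002, 0.899]
contact_force: [-0.0, 0.4, -2.8]
finger_gap: 0.0131
[0.55797639 0.07289949 0.19616436] [-3.13985636e+00  1.54938561e-03  8.98683082e-01] [-1.03489484e-03  4.22706535e-01 -2.80587136e+00]
key [(array([0.5578, 0.0742, 0.1411]), 0.89)]
key_seat [(array([0.5578, 0.0704, 0.1733]), 0.75), (array([0.5592, 0.0696, 0.2056]), 0.59)]
```

View pics/s6.png

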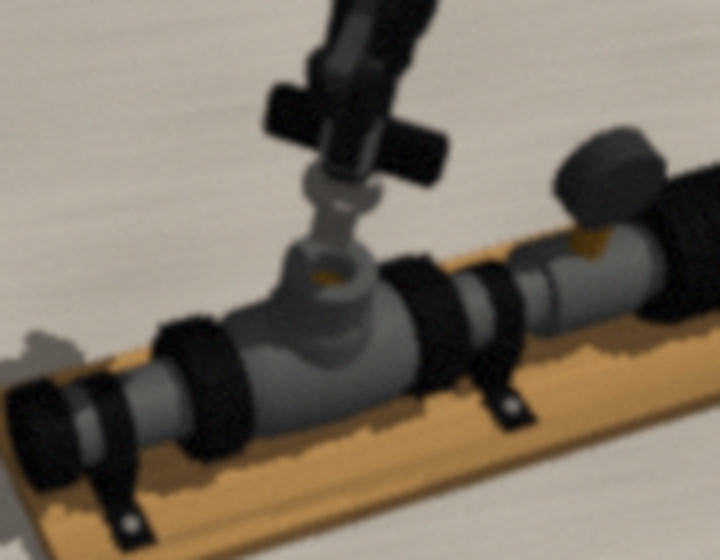

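```bash
python3 -m inch '{"translation":[[0,0,0.7],[0,0,1.4],[0,0,1.4]],"angular":[[0,0,0],[0,0,0],[0,0,0]],"claw":[255,255,255]}'
python3 -m inch '{"translation":[[0,0,0.1],[0,0,0.2],[0,0,0.3],[0,0,0.3]],"angular":[[0,0,0],[0,0,0],[0,0,0],[0,0,0]],"claw":[255,255,255,255]}'
```

```text
t: 8.85
tcp_pos: [0.5579, 0.0736, 0.1816]
tool_rot: [-3.139, 0.002, 0.9]
contact_force: [0.3, 0.1, -2.3]
finger_gap: 0.0128
t: 9.25
tcp_pos: [0.5591, 0.0736, 0.1803]
tool_rot: [-3.142, 0.0, 0.9]
contact_force: [0.1, 0.1, -2.0]
finger_gap: 0.0131
```

```bash
python3 -m inch '{"translation":[[0,0,0.1],[0,0,0.2],[0,0,0.3],[0,0,0.3]],"angular":[[0,0,0],[0,0,0],[0,0,0],[0,0,0]],"claw":[255,255,255,255]}'
python3 -m inch '{"translation":[[0,0,0.1],[0,0,0.2],[0,0,0.3],[0,0,0.3]],"angular":[[0,0,0],[0,0,0],[0,0,0],[0,0,0]],"claw":[255,255,255,255]}'
```

```text
t: 9.65
tcp_pos: [0.5593, 0.0737, 0.1774]
tool_rot: [3.141, -0.001, 0.9]
contact_force: [-0.0, 0.9, -2.0]
finger_gap: 0.0135
t: 10.05
tcp_pos: [0.5595, 0.074, 0.1743]
tool_rot: [3.141, -0.001, 0.9]
contact_force: [1.2, 1.7, -0.8]
finger_gap: 0.013
```

```bash
python3 -m inch '{"translation":[[0,0,0.1],[0,0,0.2],[0,0,0.3],[0,0,0.3]],"angular":[[0,0,0],[0,0,0],[0,0,0],[0,0,0]],"claw":[255,255,255,255]}'
python3 -m inch '{"translation":[[0,0,0.1],[0,0,0.2],[0,0,0.2]],"angular":[[0,0,0],[0,0,0],[0,0,0]],"claw":[255,255,255]}'
python3 -m inch '{"translation":[[0,0,0.1],[0,0,0.2],[0,0,0.2]],"angular":[[0,0,0],[0,0,0],[0,0,0]],"claw":[255,255,255]}'
```

```text
t: 10.45
tcp_pos: [0.5594, 0.0739, 0.1714]
tool_rot: [3.141, -0.001, 0.9]
contact_force: [1.2, 3.4, -0.4]
finger_gap: 0.0131
t: 10.75
tcp_pos: [0.5594, 0.0739, 0.1694]
tool_rot: [3.141, -0.001, 0.9]
contact_force: [2.5, 3.7, -0.5]
finger_gap: 0.0129
t: 11.05
tcp_pos: [0.5594, 0.0739, 0.1674]
tool_rot: [3.141, -0.001, 0.9]
contact_force: [2.6, 4.7, -0.2]
finger_gap: 0.0129
```

```bash
python3 -m inch '{"translation":[[0.05,0,0],[0.05,0,0]],"angular":[[0,0,0],[0,0,0]],"claw":[255,255]}'
python3 -m inch '{"translation":[[0,0,0.1],[0,0,0.2],[0,0,0.2]],"angular":[[0,0,0],[0,0,0],[0,0,0]],"claw":[255,255,255]}'
```

```text
t: 11.25
tcp_pos: [0.5595, 0.074, 0.1673]
tool_rot: [3.141, 0.0, 0.9]
contact_force: [1.6, 4.8, 0.7]
finger_gap: 0.0133
t: 11.55
tcp_pos: [0.5595, 0.074, 0.1651]
tool_rot: [3.142, -0.0, 0.9]
contact_force: [2.7, 4.6, -0.1]
finger_gap: 0.0132
```

```bash
python3 -m inch '{"translation":[[0.1,0,0],[0.1,0,0]],"angular":[[0,0,0],[0,0,0]],"claw":[255,255]}'
python3 -m inch '{"translation":[[0,0,0.1],[0,0,0.2],[0,0,0.2]],"angular":[[0,0,0],[0,0,0],[0,0,0]],"claw":[255,255,255]}'
```

```text
t: 11.75
tcp_pos: [0.5596, 0.0743, 0.1648]
tool_rot: [-3.141, 0.002, 0.9]
contact_force: [1.2, 2.7, -0.4]
finger_gap: 0.013
t: 12.05
tcp_pos: [0.5595, 0.0743, 0.1626]
tool_rot: [-3.141, 0.002, 0.9]
contact_force: [-0.1, 2.0, -3.4]
finger_gap: 0.0131
```

```bash
python3 -m inch '{"translation":[[0,0,0.1],[0,0,0.2],[0,0,0.2]],"angular":[[0,0,0],[0,0,0],[0,0,0]],"claw":[255,255,255]}'
python3 -m inch '{"translation":[[0,0,0.1],[0,0,0.2],[0,0,0.2]],"angular":[[0,0,0],[0,0,0],[0,0,0]],"claw":[255,255,255]}'
python3 -m inch '{"translation":[[0,0,0.1],[0,0,0.2],[0,0,0.2]],"angular":[[0,0,0],[0,0,0],[0,0,0]],"claw":[255,255,255]}'
```

```text
t: 12.35
tcp_pos: [0.5596, 0.0745, 0.1608]
tool_rot: [-3.141, 0.001, 0.9]
contact_force: [0.2, 0.6, -2.9]
finger_gap: 0.0127
t: 12.65
tcp_pos: [0.5597, 0.0745, 0.1589]
tool_rot: [-3.141, 0.001, 0.9]
contact_force: [-0.4, -0.1, -3.0]
finger_gap: 0.0128
t: 12.95
tcp_pos: [0.5599, 0.0748, 0.1571]
tool_rot: [-3.141, 0.0, 0.9]
contact_force: [0.6, -0.1, -2.1]
finger_gap: 0.0129
```

In the slot with no resistance. I'll carry on down to the rim.

```bash
python3 -m inch '{"translation":[[0,0,0.1],[0,0,0.2],[0,0,0.3],[0,0,0.4],[0,0,0.4]],"angular":[[0,0,0],[0,0,0],[0,0,0],[0,0,0],[0,0,0]],"claw":[255,255,255,255,255]}'
python3 -m inch '{"translation":[[0,0,0.1],[0,0,0.2],[0,0,0.3],[0,0,0.3]],"angular":[[0,0,0],[0,0,0],[0,0,0],[0,0,0]],"claw":[255,255,255,255]}'
python3 s.py s7.png
```

```text
t: 13.45
tcp_pos: [0.56, 0.0747, 0.1531]
tool_rot: [-3.141, 0.0, 0.9]
contact_force: [-0.6, 0.2, -2.3]
finger_gap: 0.013
t: 13.85
tcp_pos: [0.56, 0.0747, 0.1501]
tool_rot: [-3.141, 0.0, 0.9]
contact_force: [-0.6, -0.1, -1.6]
finger_gap: 0.0128
[0.55996119 0.07474393 0.15007907] [-3.14148247e+00  2.21494361e-04  8.99931119e-01] [-0.57758967 -0.07189355 -1.59171504]
key [(array([0.5613, 0.0762, 0.0959]), 0.98)]
key_seat [(array([0.5627, 0.0734, 0.1301]), 0.61)]
```

View pics/s7.png

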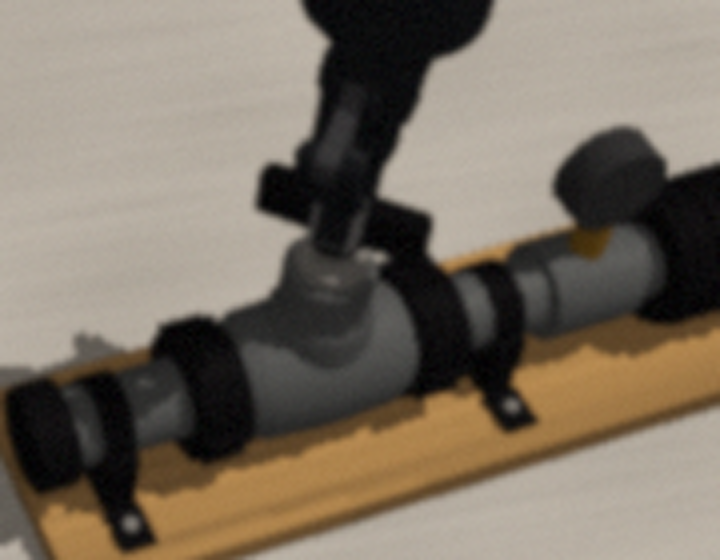

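```bash
python3 -m inch '{"translation":[[0,0,0.1],[0,0,0.2],[0,0,0.2]],"angular":[[0,0,0],[0,0,0],[0,0,0]],"claw":[255,255,255]}'
python3 -m inch '{"translation":[[0,0,0.1],[0,0,0.1],[0,0,0.1]],"angular":[[0,0,0],[0,0,0],[0,0,0]],"claw":[255,255,255]}'
```

```text
t: 14.3
tcp_pos: [0.5601, 0.0748, 0.1481]
tool_rot: [-3.142, 0.0, 0.9]
contact_force: [-1.0, 0.7, -2.0]
finger_gap: 0.0127
t: 14.6
tcp_pos: [0.5602, 0.0748, 0.148]
tool_rot: [3.142, -0.0, 0.9]
contact_force: [-2.5, -0.3, 2.0]
finger_gap: 0.0131
```

Fz went from -2 to +2 N at TCP z 0.148, so the collar is on the rim and the key is home. Now I'll turn it counter-clockwise by about 47°.

```bash
python3 -m inch '{"translation":[[0,0,0],[0,0,0],[0,0,0],[0,0,0],[0,0,0]],"angular":[[0,0,-3],[0,0,-6],[0,0,-9],[0,0,-12],[0,0,-12]],"claw":[255,255,255,255,255]}'
python3 -m inch '{"translation":[[0,0,0],[0,0,0],[0,0,0],[0,0,0],[0,0,0]],"angular":[[0,0,-3],[0,0,-6],[0,0,-9],[0,0,-12],[0,0,-12]],"claw":[255,255,255,255,255]}'; python3 -c "
from h import *
print(bot.read_state())"
```

```text
t: 15.1
tcp_pos: [0.56, 0.075, 0.148]
tool_rot: [-3.141, -0.0, 1.109]
contact_force: [-3.3, 1.1, 4.5]
finger_gap: 0.013
t: 15.6
tcp_pos: [0.5599, 0.075, 0.1479]
tool_rot: [-3.141, -0.0, 1.318]
contact_force: [-4.3, 0.9, 4.9]
finger_gap: 0.0126
{'t': 15.6, 'joints': array([8.69490613e-03, 1.76948623e-01, 1.82609001e+00, 4.68628854e-04,
       1.13919450e+00, 2.61527873e-01]), 'qd': array([ 0.00141589, -0.00243386, -0.00173725, -0.00117744, -0.00069624,
        0.0273143 ]), 'effort': array([ -0.82185265, -33.37407947, -27.85876751,  -0.33514372,
        -1.31190464,  -0.24589023]), 'tcp_pos': array([0.55986483, 0.07500036, 0.14792534]), 'tool_rot': array([-3.14086389e+00, -2.45448363e-04,  1.31776709e+00]), 'contact_force': array([-4.31279422,  0.88884991,  4.90550032]), 'wrist_torque': array([ 0.23311215,  0.84984713, -0.09014705]), 'finger_gap': 0.012579945591533555}
```

```bash
python3 -m inch '{"translation":[[0,0,0],[0,0,0],[0,0,0],[0,0,0],[0,0,0]],"angular":[[0,0,-3],[0,0,-6],[0,0,-9],[0,0,-12],[0,0,-12]],"claw":[255,255,255,255,255]}'
python3 -m inch '{"translation":[[0,0,0],[0,0,0],[0,0,0],[0,0,0],[0,0,0],[0,0,0]],"angular":[[0,0,-3],[0,0,-6],[0,0,-9],[0,0,-11.5],[0,0,-11.5],[0,0,-11.5]],"claw":[255,255,255,255,255,255]}'; python3 m2.py w8.png;python3 s.py s8.png; python3 -c "
from h import *
print(bot.read_state()['wrist_torque'])"
```

```text
t: 16.1
tcp_pos: [0.5598, 0.075, 0.148]
tool_rot: [-3.141, -0.0, 1.527]
contact_force: [-4.0, 0.5, 5.5]
finger_gap: 0.0129
t: 16.7
tcp_pos: [0.5598, 0.0749, 0.148]
tool_rot: [-3.141, -0.0, 1.727]
contact_force: [-4.3, 1.1, 5.5]
finger_gap: 0.0135
[0.55975134 0.07490258 0.14796253] [-3.14068290e+00 -3.33196673e-04  1.72714599e+00] [-4.3495133   1.13855963  5.47169301]
bar top 1686 ((0.026338623836636543, -0.00019127922132611275), (0.022788142785429955, 0.012927534990012646), 0.8089806437492371) [ 0.03773248  0.00617611 -0.02120332]
ring world [0.55968842 0.07301044 0.01992716] 0.12584358519086136 ((0.5594850778579712, 0.07342077046632767), 0.022142359986901283)
ring tool [-0.00186698 -0.00033668  0.01992732] 0.02212318984921749 ((-0.0014297830639407039, -0.0004732571542263031), 0.02214219979941845)
0 []
[0.55975026 0.07494171 0.1479789 ] [-3.14071705e+00 -3.24567902e-04  1.72720064e+00] [-4.35280233  0.59812409  5.03575411]
key [(array([0.56  , 0.0762, 0.0938]), 0.58)]
key_seat [(array([0.5602, 0.0721, 0.1266]), 0.59)]
[ 0.08826841  0.91209535 -0.07553743]
```

View pics/w8.png

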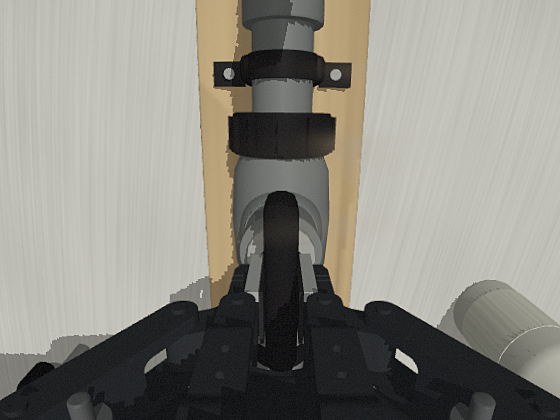

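View pics/s8.png

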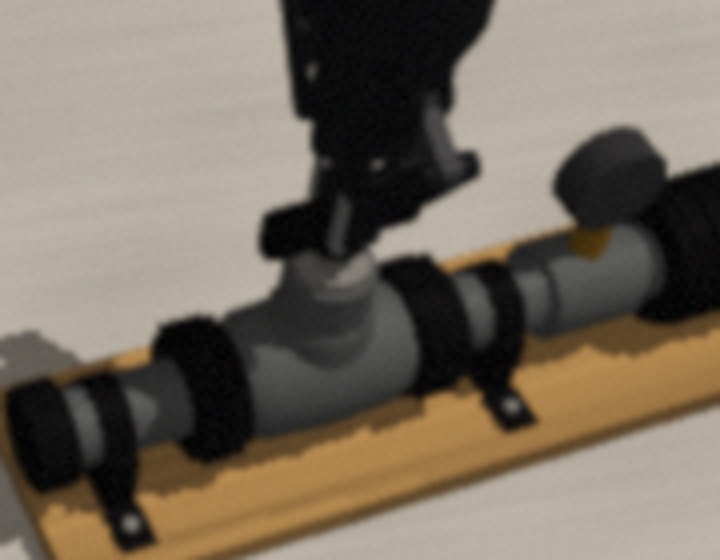

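The bar lies along the pipe: it is vertical in the wrist view, from (282,195) to (280,365), over the vertical pipe. Now release and retreat.

```bash
python3 -m inch '{"translation":[[0,0,0],[0,0,0],[0,0,0],[0,0,0],[0,0,0],[0,0,0],[0,0,0]],"angular":[[0,0,0],[0,0,0],[0,0,0],[0,0,0],[0,0,0],[0,0,0],[0,0,0]],"claw":[100,100,100,100,100,100,100]}'
python3 -m inch '{"translation":[[0,0,-1],[0,0,-3],[0,0,-7],[0,0,-12],[-4,0,-14],[-8,0,-14],[-8,0,-14]],"angular":[[0,0,0],[0,0,0],[0,0,0],[0,0,0],[0,0,0],[0,0,0],[0,0,0]],"claw":[100,100,100,100,100,100,100]}'
python3 - <<'E'
from h import *
st=bot.read_state(); im,d=bot.snapshot('wrist'); T=T_cam('wrist',st); save('w9.png',im); W=cloud('wrist',d,T)
m=(im.max(-1)<70)&(np.hypot(W[...,0]-.5597,W[...,1]-.0731)<.055)&(W[...,2]>.164)&(W[...,2]<.18)
P=W[m];print(len(P),cv2.minAreaRect(P[:,:2].astype(np.float32)),np.percentile(P[:,2],[5,50,95]))
u,s,vt=np.linalg.svd(P[:,:2]-P[:,:2].mean(0),full_matrices=False);print('bar ang',np.arctan2(vt[0,1],vt[0,0])%np.pi,'pipe',.15+np.pi/2)
im,d=bot.snapshot('scene'); save('s9.png',im)
for n in ['key','key_seat','dibber','feed','pot']: print(n,[(np.round(r['at'],4),r['confidence']) for r in bot.pinpoint(n,'scene')])
E
```

```text
t: 17.6
tcp_pos: [0.5601, 0.0748, 0.1473]
tool_rot: [3.142, 0.0, 1.729]
contact_force: [-0.4, 0.1, 0.6]
finger_gap: 0.052
t: 18.3
tcp_pos: [0.5742, -0.0083, 0.2901]
tool_rot: [3.137, 0.004, 1.725]
contact_force: [-0.1, 0.3, -1.2]
finger_gap: 0.0518
1983 ((0.5595086216926575, 0.07329276949167252), (0.014137213118374348, 0.07973843812942505), 7.60935640335083) [0.16770181 0.17101783 0.17260349]
bar ang 1.7039889962200563 pipe 1.7207963267948965
key [(array([ 0.377 , -0.1304, -0.0044]), 0.69), (array([0.5595, 0.0795, 0.0958]), 0.68), (array([ 4.072e-01, -2.648e-01,  3.000e-04]), 0.54)]
key_seat [(array([0.5581, 0.0714, 0.1225]), 0.95), (array([ 0.3796, -0.1322,  0.0422]), 0.78), (array([ 0.4062, -0.2649,  0.0243]), 0.72), (array([0.5584, 0.0776, 0.0965]), 0.64)]
dibber [(array([ 0.5101, -0.3477,  0.0151]), 0.81)]
feed [(array([ 0.7852, -0.0096,  0.0019]), 0.7)]
pot [(array([0.5571, 0.0738, 0.1272]), 0.25)]
```

View pics/w9.png

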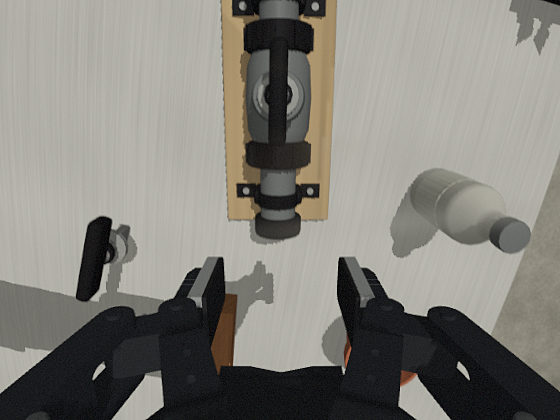

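View pics/s9.png

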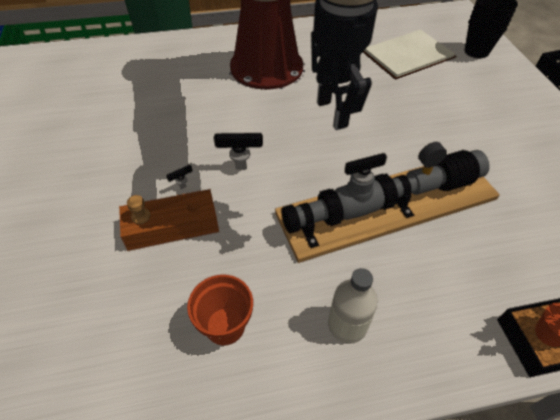

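```bash
python3 -c "
from h import *
print(bot.job_done())"
```

```text
the job is handed in; nothing more can be done
None
```

The T-key is seated in the valve with its bar along the pipe, and I've handed the job in at about 18.5 s of the 64 s allowed. `job_done` gives no verdict, so this rests on my last checks.

**What I did:**
- I took the middle-sized key (bar about 79 mm long) out of the block.
- I read the slot's angle through the bore with the wrist camera, about 0.75 rad open. I set the bar to that angle before lowering, so the shank went into the slot without a turning search.
- The tool's measured force stayed below about 6 N on the way down. At most about 5 N of that was sideways force from the bore; I shifted the tool about 1.5 mm and it eased.
- With the collar on the rim, I turned the key about 47° counter-clockwise, then released it and retreated.

**Last checks:**

| Check | Measured | Expected |
|---|---|---|
| Height of the bar's top | 171 mm | 171 mm when home |
| Bar centre to bore axis | within about 0.3 mm | within 3 mm |
| Bar angle to pipe | about 0.02 rad off | within 0.16 rad |

- **Other things:** the dibber measured where it was before (within a few mm). The bottle and pot look unmoved in the scene view.
- **Pot detection failed:** the network's last result for the pot was a spurious low-confidence hit on the valve, so I judged the pot from the picture only.
- **Rougher key estimates:** the last network position for the key's origin was about 6 mm off the axis along y. I trusted the wrist depth measurement in the table instead.

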